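# Hang the staining rack on the drying carousel

### The arm

A 6-joint arm with a two-finger parallel gripper is mounted at the origin on a cart in front of the work surface, level with it; the furniture and walls round the work are solid. World frame = base frame: x ahead of the robot, y to its left, z up, the work surface at z = 0. Lengths are in m, angles in rad, forces in N, time in s.
With the tool pointing down it reaches from about 0.375 to 0.9 m from the base axis. Payload 3.1 kg.
Tool frame: the origin (TCP) lies midway between the tips of the shut fingers; the grasp point (between the pads) lies robot.grip_depth behind it (robot.grip_depth is the distance from the TCP to the grasp point, in m); z points along the fingers, y is the line along which they close (so a half turn about z gives the same grasp; the last joint's range is limited). The gripper opens to 87 mm and grips with 3 to 60 N. Pads are 19 mm wide; open, the fingers measure 117 mm over their backs; the gripper's body (75 mm by 190 mm) begins 51 mm behind the grasp point.
Start: joints at [0.995, 0.527, 1.433, -0, 1.181, -0.178], TCP at [0.242, 0.576, 0.223] pointing down, gripper open.
Joint ranges: [-3.08, 3.08], [-0.75, 2.2], [0.22, 2.44], [-1.43, 4.57], [0, 2.65], [-2.85, 2.85]. Speed limits (rad/s): [2.79, 2.79, 3.14, 3.14, 3.14, 3.14].

### API

Orientations are given as a unit quaternion [x, y, z, w].
In Python, from rig import robot, cams, sensors gives the robot as it stands (robot), with the cameras (cams) and the readings (sensors).
- The arm moves only by the shell command python3 nudge.py 'ROWS' [OPENING] [FORCE]. ROWS is a JSON list of rows, 1 to 20 of them, each of 4 numbers: dx, dy, dz in m, then a turn about the tool's z in rad; each row shifts and turns the commanded pose from where the row before left it, along the tool's axes as they then stand; what a row does not reach is not made up. A row lasts 1/12 s, in which the tool goes at most 0.0417 m and 0.125 rad, less where a joint would pass 70% of its speed; a pose out of reach is approached as far as the arm can. OPENING is the finger opening in m, set as the command begins (- or left out keeps the last). The fingers move at their own pace and stop on an object; FORCE is the grip in N (left out, the last holds). Time passes only in rows, so rows that do not move let the fingers close. It prints the time, the measured TCP pose, the force, the opening and the grip force at its end. Input that does not fit is refused with a message, and nothing moves.
- sensors.get_obs(): the state, without advancing time (a new reading comes with each control period).
- cams.camera(name): name is "side" or "top"; returns a dict with "img" (420x560x3 uint8, red, green, blue), "fx", "fy", "cx", "cy" (pixels), "k1" (the pictures are not rectified: a ray, as slopes to the right and down, at radius r is drawn at 1 + k1 r^2 times it, then the intrinsics apply), "xyz" and "attitude" of the camera in the world. Camera axes: x right, y down, z forward; pixel columns grow to the right and rows downward; lengths in m; the calibration is good to about 2 mm. A picture is of the moment at which its call begins. There is no depth.
- robot.hand_in(): hands the job in; it is judged then, once.
The state is a dict: "time": time; "q": joint angles; "joint_velocities": joint speeds; "joint_torque": joint torques, N m; "position": TCP position; "tool_rot": TCP orientation; "ft_force": force on the tool from outside, world axes, zero at the start; "moment": the same for the moment, N m; "grip_width": finger opening in m; "grip_force": force on a finger pad.
Only numpy, scipy, OpenCV 4.12 (cv2) and the standard library are available. Lean on these libraries where they do the work, as an engineer would, in place of code of your own. Each camera call takes 0.05 s, during which the arm holds its last target. There are 200 camera calls.

### The job

Turn the drying carousel until its empty hook points straight out over the drip tray, then hang the loose slide rack on that hook by its wire handle. Do it gently, let the hook take the rack's weight before you let go, and leave the rack hanging upright and still over the tray without disturbing the things around it.

Things in the scene. Friction and masses are not known exactly. Their poses are not given: they have to be found in the camera images.
- carousel: Drying carousel, fixed. Origin: centre of its round foot (160 mm wide, 16 high) on the table, on the turning axis. Its -x side is the front: a white drip tray (90 x 110 x 14 mm) lies there, centred 127 mm from the axis. A column (38 mm wide up to z 136) carries a turning head with 3 level arms 120 degrees apart: two carry full racks fixed to them, like the loose one; one hook is empty.
- lowest_head (a point): Fixed point on the carousel's axis, 155 mm above the table: the lowest the arms' top face can be. The real top face lies 0 to 70 mm above this point, set anew every time and NOT reported: find it by touch or sight. It does not shift in use. Hub: 52 mm wide, top 6 mm above the arms' top. Black round knob on the axis: 44 mm wide, from there to a flat top 44 mm above the arms' top.
- hook_place (a point): Fixed point over the tray, 115 mm in front of the axis, 155 mm up: where the bar should lie, but for the unknown head height (0 to 70 mm more). Each arm is a fork of two 8 mm wires, 32 mm over all, level to 143 mm from the axis, then bent up: the end (joined by a cross wire, 154 mm from the axis over all) rises 16 mm above the arm's top. Hung racks' grip blocks rise 41 mm above it.
- turret (a joint): Turning angle of the carousel head in rad, positive anticlockwise seen from above. 0: the empty hook points along the carousel's -x axis, straight over the tray. It starts at +0.6 to +1.45. Stays where left (friction 0.1 N m, slight damping).
- rack: Loose steel slide-staining rack with glass slides, upright on the table, 0.13 to 0.24 kg. Origin: centre of its underside. Body 50 (x) x 84 (y) x 42 mm high; rigid 6 mm wire handle: uprights at y = +-40 mm and a level bar along y. Symmetric front to back. Hanging properly, the bar lies across both wires of the hook, between upturned end and hub, the rack's body under the arm.
- rack_bar (a point): Centre of the handle bar's centre line, 90 mm above the rack's underside; axes as the rack's, bar along y. The opening under the bar is 74 mm wide and 45 mm high (z 42 to 87 mm). On the middle of the bar stands a grey grip block, 16 mm (x) x 22 mm (y), from z 90 to 128 mm above the underside: pinch it from above.
- bottle: White reagent bottle, 67 mm across, 126 mm high, standing; origin at the centre of its underside. Bystander.
- slides: Small carton for slides, 35 x 83 x 60 mm high; origin at the centre of its underside. Bystander.
- dish: Round petri dish, 69 mm across, 16 mm high; origin at the centre of its underside. Bystander.
- dropper: Dropper bottle with a red cap, 25 mm across, 64 mm high, standing; origin at the centre of its underside. Bystander.

How it is judged:
On the way, in this order (a step that is already met when the one before it is completed fails the run):
1. the empty hook points over the drip tray (within 0.15 rad) while the rack still stands on the table or is clear of the carousel (value of joint turret between -0.15 and 0.15 rad and contact force between rack and carousel below 0.1 N), for 0.2 s.
2. the rack's bar lies in the hook and the hook bears weight (over 0.5 N) while the fingers still hold the rack (contact force between rack and carousel above 0.5 N and contact force between the fingers and rack above 0.5 N and x of rack_bar in the frame of carousel between -0.142 and -0.02 m and y of rack_bar in the frame of carousel between -0.045 and 0.045 m and height (world z) of rack_bar between 0.145 and 0.24 m), for 0.2 s.
At the end, for the whole second after the job is handed in: Turret within 0.2 rad of 0; the rack hangs on the hook there: bar 20 to 142 mm in front of the axis, within 45 mm of the centre line, 145 to 240 mm up, hook bearing over 0.5 N, rack upright within 0.25 rad and still (under 0.03 m/s, 0.4 rad/s) (value of joint turret between -0.2 and 0.2 rad and contact force between rack and carousel above 0.5 N and x of rack_bar in the frame of carousel between -0.142 and -0.02 m and y of rack_bar in the frame of carousel between -0.045 and 0.045 m and height (world z) of rack_bar between 0.145 and 0.24 m and angle between rack's own z axis and vertical below 0.25 rad and linear speed of rack below 0.03 m/s and angular speed of rack below 0.4 rad/s); the robot touches nothing.
It fails at once if the rack is pressed against the carousel with more than 25 N (contact force between rack and carousel above 25 N).
It fails at once if the rack is tipped by more than 0.8 rad (angle between rack's own z axis and vertical above 0.8 rad).
It fails at once if a bystander (bottle, slide carton, dish or dropper) is moved by more than 30 mm (distance of any of bottle, slides, dish, dropper from where it was at the start of the episode above 0.03 m).
It also fails if it takes over 61 s, if anything falls off the work surface, if the arm or the gripper's body presses on something with over 40 N, if the wrist force passes 120 N, or if a joint passes its speed limit or range.

## Working session

There is one attempt and no reset: what is moved stays moved. The work goes in short steps, Python scripts to look and compute and a shell command to move; the robot and the scene stay as the last step left them, time stands still between calls to the robot, and variables do not carry over. Pictures are saved under pics/ and viewed, at most 10 in all, crops included, and the job is handed in when it is done.

```bash
ls; mkdir -p pics; cat > h.py <<'E'
import numpy as np, cv2
from scipy.spatial.transform import Rotation as R
from rig import robot, cams, sensors
def snap(n,f):
    c=cams.camera(n); cv2.imwrite('pics/'+f,cv2.cvtColor(c['img'],cv2.COLOR_RGB2BGR)); return c
E
python3 - <<'E'
from h import *
import pickle
o=sensors.get_obs(); print(o['position'],o['tool_rot'],o['grip_width'],robot.grip_depth)
d={}
for n in('side','top'):
    c=snap(n,n+'1.png'); d[n]=c; print({k:v for k,v in c.items() if k!='img'})
pickle.dump(d,open('c1.pkl','wb'))
E
```

```text
nudge.py
pics
rig.py
[0.24167405 0.57558833 0.22157192] [ 1.97562796e-01  9.80289624e-01 -1.01398666e-03 -4.09184184e-04] 0.08717322433733686 0.0187
{'fx': 487.2969579237843, 'fy': 487.2969579237843, 'cx': 275.1458590347431, 'cy': 218.07509550496943, 'k1': 0.04815524324281235, 'xyz': array([ 0.34775179, -1.04007779,  0.54413649]), 'attitude': array([ 0.83181706, -0.10990596,  0.06277845, -0.54042569])}
{'fx': 461.3772659965412, 'fy': 461.3772659965412, 'cx': 288.1850360016129, 'cy': 200.75590609779218, 'k1': 0.039074028321724054, 'xyz': array([ 0.42087087, -0.09304146,  1.36043764]), 'attitude': array([ 0.70670258, -0.70521744,  0.04475439, -0.03516904])}
```

View pics/side1.png

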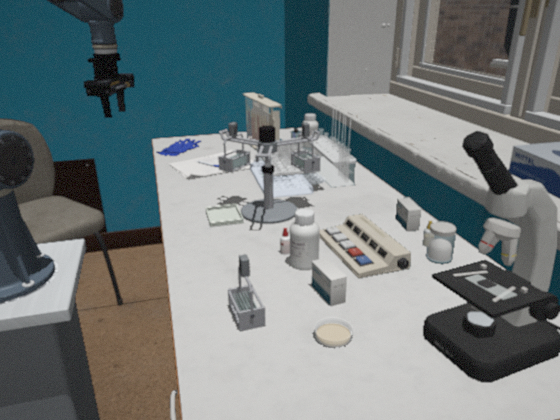

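View pics/top1.png

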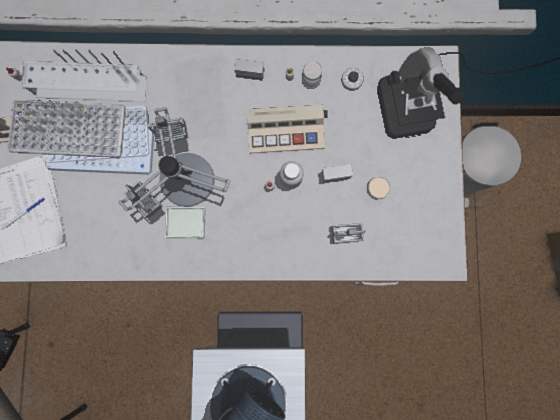

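The side view shows the rack at (245,305), carousel knob at (266,130) and foot at (268,210). The top view shows the rack at (346,233), knob at (169,166), the empty hook's end near (228,184) and the tray at (186,222). I'll enlarge crops for precise pixels.

```bash
cat >> h.py <<'E'
def KD(c): return np.array([[c['fx'],0,c['cx']],[0,c['fy'],c['cy']],[0,0,1]]),np.array([c['k1'],0,0,0,0.])
def proj(c,P):
    K,D=KD(c); M=R.from_quat(c['attitude']).inv(); P=np.atleast_2d(P).astype(float)
    return cv2.projectPoints(M.apply(P-c['xyz']),np.zeros(3),np.zeros(3),K,D)[0][:,0]
def ray(c,p):
    K,D=KD(c); u=cv2.undistortPoints(np.array([[p]],float),K,D)[0,0]
    return R.from_quat(c['attitude']).apply([*u,1])
def onz(c,p,z): d=ray(c,p); return c['xyz']+d*(z-c['xyz'][2])/d[2]
def tri(c1,p1,c2,p2):
    d1,d2=ray(c1,p1),ray(c2,p2); s,_,_,_=np.linalg.lstsq(np.c_[d1,-d2],c2['xyz']-c1['xyz'],rcond=None)
    a,b=c1['xyz']+s[0]*d1,c2['xyz']+s[1]*d2; return (a+b)/2,np.linalg.norm(a-b)
def crop(c,x,y,w,h,s):
    i=cv2.cvtColor(c['img'],cv2.COLOR_RGB2BGR)[y:y+h,x:x+w]; return cv2.resize(i,None,fx=s,fy=s,interpolation=cv2.INTER_CUBIC)
E
python3 - <<'E'
from h import *
import pickle
d=pickle.load(open('c1.pkl','rb'));s,t=d['side'],d['top']
# 2x2, each 400x300
A=[crop(t,110,100,133,150,3)[:300,:399],crop(s,200,90,133,100,3)]
A=[crop(t,110,143,133,100,3),crop(s,200,117,133,100,3),crop(t,320,210,57,43,7),crop(s,215,248,67,83,6)]
A=[cv2.resize(a,(399,300)) if i<2 else a[:300,:399] for i,a in enumerate(A)]
A[3]=crop(s,200,250,100,75,4)
A=[a[:300,:399] for a in A]; A=[cv2.copyMakeBorder(a,0,300-a.shape[0],0,400-a.shape[1],cv2.BORDER_CONSTANT) for a in A]
cv2.imwrite('pics/crops.png',np.vstack([np.hstack(A[:2]),np.hstack(A[2:])]))
E
```

```text
(no output)
```

View pics/crops.png

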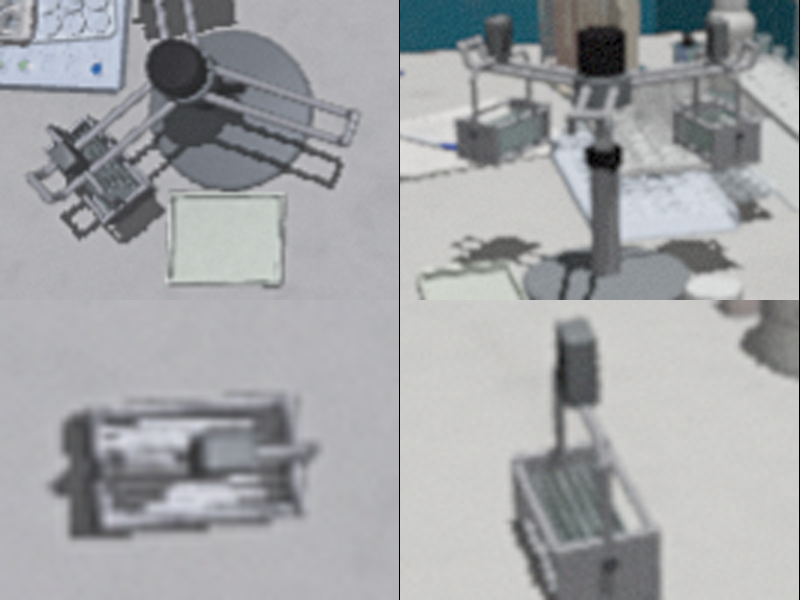

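```bash
python3 - <<'E'
from h import *
import pickle
np.set_printoptions(precision=4,suppress=True)
d=pickle.load(open('c1.pkl','rb'));s,t=d['side'],d['top']
print('knob top',tri(s,(267.3,128),t,(167.7,166.3)))
print('foot',onz(t,(187,179.3),.016),'tray',onz(t,(185.7,222.7),.014))
T=lambda a,b:(110+a/3,143+b/3)
print('traycorners',[onz(t,T(*p),.014)[:2] for p in((173,194),(284,196),(281,284),(167,281))])
print('grip top',tri(s,(244,256),t,(352.4,231.1)))
# rack rim corners in top crop
C=[(95,409),(290,399),(299,508),(100,522)]
P=[onz(t,(320+a/7,210+(b-300)/7),.042)[:2] for a,b in C];print('rim',P,np.mean(P,0))
for nm,p in dict(bottle=(292,171),slides=(337,172),dish=(378,187),drop=(269,185)).items(): print(nm,onz(t,p,.05))
for z in(.155,.19,.225): print(z,'hook end',onz(t,(227,185.3),z+.016))
E
```

```text
knob top (array([0.6361, 0.1869, 0.2385]), np.float64(0.0072374404379342595))
foot [0.6361 0.1858 0.016 ] tray [0.5088 0.1866 0.014 ]
traycorners [array([0.5525, 0.24  ]), array([0.5508, 0.1327]), array([0.4654, 0.1337]), array([0.4683, 0.2431])]
grip top (array([ 0.4802, -0.2815,  0.1276]), np.float64(0.000757067629628834))
rim [array([ 0.4996, -0.2408]), array([ 0.5039, -0.3206]), array([ 0.4594, -0.3235]), array([ 0.4536, -0.2424])] [ 0.4791 -0.2818]
bottle [ 0.656  -0.1216  0.05  ]
slides [ 0.6535 -0.2513  0.05  ]
dish [ 0.6102 -0.3686  0.05  ]
drop [ 0.6151 -0.0556  0.05  ]
0.155 hook end [0.5959 0.0499 0.171 ]
0.19 hook end [0.5908 0.0457 0.206 ]
0.225 hook end [0.5856 0.0415 0.241 ]
```

```bash
python3 - <<'E'
from h import *
import pickle
d=pickle.load(open('c1.pkl','rb'));s,t=d['side'],d['top']
ax=np.array([.636,.186]);yaw=-.015
def draw(im,c,x,y,sc,P,col): cv2.polylines(im,[np.int32((proj(c,P)-[x,y]+.5)*sc)],False,col,1,cv2.LINE_AA)
a=np.linspace(0,2*np.pi,40)
def circ(r,z): return np.c_[ax[0]+r*np.cos(a),ax[1]+r*np.sin(a),0*a+z]
rows=[]
for H,th in((.188,1.27),(.196,1.27)):
    o=[]
    for c,x,y in((t,125,143),(s,200,107)):
        sc=4; im=crop(c,x,y,110 if c is t else 130,75,sc)[:300]; im=cv2.resize(im,None,fx=1,fy=1)
        im=im[:,:400]; im=cv2.copyMakeBorder(im,0,0,0,400-im.shape[1],cv2.BORDER_CONSTANT)
        for r,z in((22,H+.044),(22,H+.006),(80,.016)): draw(im,c,x,y,sc,circ(r/1000,z),(0,0,255))
        u=np.array([-np.cos(th+yaw),-np.sin(th+yaw)]);v=np.array([-u[1],u[0]])
        f=lambda r,w,z:[*(ax+r*u+w*v),z]
        for w in(-.012,.012): draw(im,c,x,y,sc,[f(.026,w,H),f(.143,w,H),f(.15,w,H+.012)],(0,255,0))
        draw(im,c,x,y,sc,[f(.15,-.012,H+.012),f(.15,.012,H+.012)],(0,255,0))
        o.append(im)
    rows.append(np.hstack(o))
cv2.imwrite('pics/ov.png',np.vstack(rows))
E
```

```text
(no output)
```

View pics/ov.png

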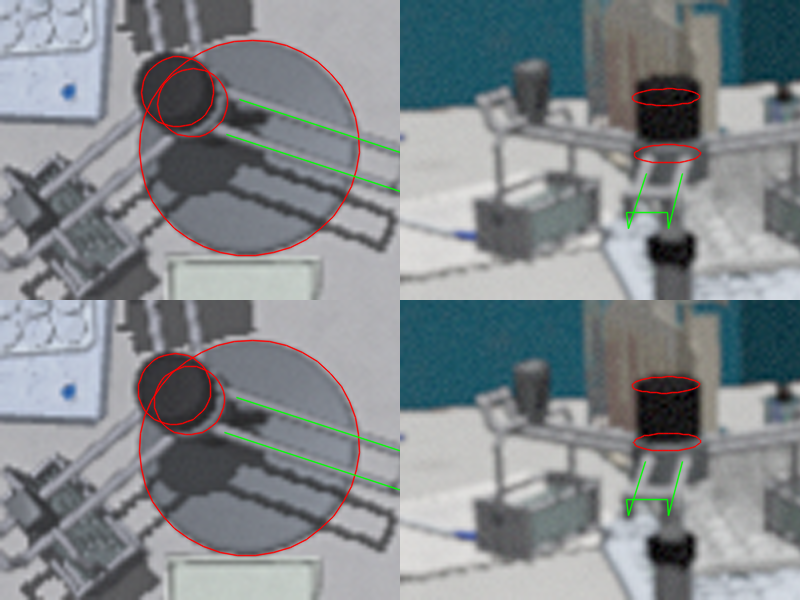

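Overlay: H≈0.188 m is clearly too low, and 0.196 is 2–5 mm low, so the arm top is about 0.200 m. The axis and foot fit well at (0.636, 0.186). I'll move above the knob and turn it there.

```bash
python3 nudge.py '[[0,0,-0.027,0],[0,0,-0.027,0],[0,0,-0.027,0],[-0.0321,-0.0129,0,0],[-0.0321,-0.0129,0,0],[-0.0321,-0.0129,0,0],[-0.0321,-0.0129,0,0],[-0.0321,-0.0129,0,0],[-0.0321,-0.0129,0,0],[-0.0321,-0.0129,0,0],[-0.0321,-0.0129,0,0],[-0.0321,-0.0129,0,0],[-0.0321,-0.0129,0,0],[-0.0321,-0.0129,0,0],[-0.0321,-0.0129,0,0],[-0.0321,-0.0129,0,0],[-0.0321,-0.0129,0,0],[-0.0321,-0.0129,0,0],[-0.0321,-0.0129,0,0],[0,0,0,0]]' 0.087 15
python3 nudge.py '[[0,0,0,0],[0,0,0,0]]'
cat >> h.py <<'E'
def todo(x,y,z):
    o=sensors.get_obs(); r=R.from_quat(o['tool_rot']); print('pos',o['position'].round(4),'ty',np.degrees(np.arctan2(*r.as_matrix()[[1,0],1])).round(1),'q',o['q'].round(2),'ft',o['ft_force'].round(2),'w',round(o['grip_width'],4)); print('move',r.inv().apply(np.array([x,y,z])-o['position']).round(4))
E
python3 -c "from h import *;todo(.636,.186,.218)"
```

```text
time: 1.77
position: [0.6402, 0.1813, 0.3024]
tool_rot: [0.2, 0.98, -0.001, 0.002]
ft_force: [-0.8, 0.4, -0.3]
grip_width: 0.0864
grip_force: 0.0
time: 1.93
position: [0.6349, 0.187, 0.3027]
tool_rot: [0.198, 0.98, -0.0, -0.001]
ft_force: [-0.4, -0.3, 0.6]
grip_width: 0.0872
grip_force: 0.0
pos [0.6349 0.187  0.3027] ty 67.2 q [ 0.12  0.51  1.23  0.    1.4  -1.05] ft [-0.41 -0.33  0.64] w 0.0872
move [-0.0017 -0.0005  0.0847]
```

```bash
python3 nudge.py '[[-0.001,0,0.017,0],[0,0,0.017,0],[0,0,0.017,0],[0,0,0.017,0],[0,0,0.008,0],[0,0,0.008,0],[0,0,0,0],[0,0,0,0]]'; python3 nudge.py '[[0,0,0,0],[0,0,0,0],[0,0,0,0],[0,0,0,0],[0,0,0,0],[0,0,0,0],[0,0,0,0],[0,0,0,0],[0,0,0,0],[0,0,0,0],[0,0,0,0],[0,0,0,0]]' 0.03 15
python3 -c "from h import *;todo(.636,.186,.218)"
```

```text
time: 2.6
position: [0.6363, 0.1872, 0.2198]
tool_rot: [0.197, 0.98, 0.0, 0.0]
ft_force: [-0.2, 0.4, 0.0]
grip_width: 0.087
grip_force: 0.0
time: 3.6
position: [0.6372, 0.1878, 0.2196]
tool_rot: [0.198, 0.98, 0.001, 0.001]
ft_force: [2.7, 4.6, -1.1]
grip_width: 0.0437
grip_force: 15.0
pos [0.6372 0.1878 0.2196] ty 67.2 q [ 0.12  0.58  1.33  0.    1.22 -1.06] ft [ 2.66  4.56 -1.12] w 0.0437
move [ 0.0004 -0.0021  0.0016]
```

Width is 43.7 mm, so the knob is held. Now I'll turn it by +1.27 rad about tool z.

```bash
python3 nudge.py '[[0,0,0,0.05],[0,0,0,0.1],[0,0,0,0.1],[0,0,0,0.1],[0,0,0,0.1],[0,0,0,0.1],[0,0,0,0.1],[0,0,0,0.1],[0,0,0,0.1],[0,0,0,0.1],[0,0,0,0.1],[0,0,0,0.1],[0,0,0,0.07],[0,0,0,0.05],[0,0,0,0],[0,0,0,0]]'
python3 - <<'E'
from h import *
import pickle
np.set_printoptions(precision=4,suppress=True)
todo(.636,.186,.3)
t=snap('top','top2.png');s=snap('side','side2.png'); pickle.dump(dict(top=t,side=s),open('c2.pkl','wb'))
ax=np.array([.636,.186]);H=.2
A=[]
for c,x,y in((t,125,143),(s,200,107)):
    im=crop(c,x,y,100,75,4)
    for th in(-.015,):
        u=np.array([-np.cos(th),-np.sin(th)]);v=np.array([-u[1],u[0]]);f=lambda r,w,z:[*(ax+r*u+w*v),z]
        for w in(-.016,.016): cv2.polylines(im,[np.int32((proj(c,[f(.1,w,H),f(.143,w,H),f(.154,w,H+.016)])-[x,y]+.5)*4)],False,(0,255,0),1)
    A.append(im)
cv2.imwrite('pics/c2.png',np.hstack(A))
E
```

```text
time: 4.93
position: [0.637, 0.1878, 0.2196]
tool_rot: [0.74, 0.672, 0.001, -0.0]
ft_force: [1.4, 5.1, -1.1]
grip_width: 0.0435
grip_force: 15.0
pos [0.637  0.1878 0.2196] ty -5.5 q [0.12 0.58 1.33 0.   1.22 0.21] ft [ 1.4   5.08 -1.08] w 0.0435
move [-0.0017 -0.0007 -0.0804]
```

View pics/c2.png

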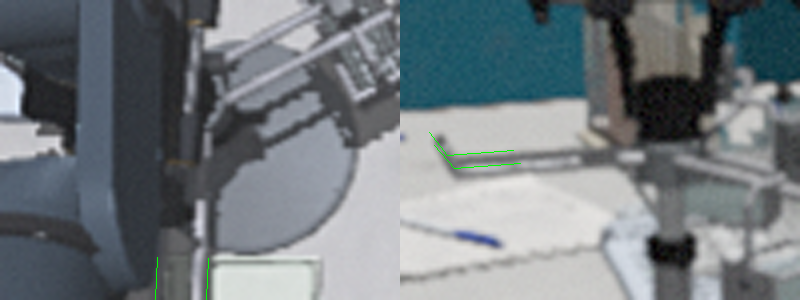

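```bash
python3 nudge.py '[[0,0,0,0],[0,0,0,0],[0,0,0,0],[0,0,0,0],[0,0,0,0],[0,0,0,0],[0,0,-0.02,0],[0,0,-0.025,0],[0,0,-0.025,0],[0,0,-0.025,0],[0,0,0,0]]' 0.087; python3 nudge.py '[[-0.0321,-0.0074,0,0],[-0.0321,-0.0074,0,0],[-0.0321,-0.0074,0,0],[-0.0321,-0.0074,0,0],[-0.0321,-0.0074,0,0],[-0.0321,-0.0074,0,0],[-0.0321,-0.0074,0,0],[-0.0321,-0.0074,0,0],[-0.0321,-0.0074,0,0],[-0.0321,-0.0074,0,0],[-0.0321,-0.0074,0,0],[-0.0321,-0.0074,0,0],[-0.0321,-0.0074,0,0],[-0.0321,-0.0074,0,0],[-0.0321,-0.0074,0,0],[0,0,0,-0.08],[0,0,0,-0.075],[0,0,0,0],[0,0,0,0]]'
python3 - <<'E'
from h import *
import pickle
todo(.4802,-.2815,.101)
t=snap('top','top3.png');s=snap('side','side3.png'); pickle.dump(dict(top=t,side=s),open('c3.pkl','wb'))
ax=np.array([.636,.186]);H=.2
A=[]
for c,x,y in((t,125,153),(s,200,107)):
    im=crop(c,x,y,100,100 if c is t else 100,4)
    u=np.array([-1,.015]);v=np.array([-u[1],u[0]]);f=lambda r,w,z:[*(ax+r*u+w*v),z]
    for w in(-.016,.016): cv2.polylines(im,[np.int32((proj(c,[f(.1,w,H),f(.143,w,H),f(.154,w,H+.016)])-[x,y]+.5)*4)],False,(0,255,0),1)
    A.append(im)
cv2.imwrite('pics/c3.png',np.hstack(A))
E
```

```text
time: 5.95
position: [0.6395, 0.1869, 0.321]
tool_rot: [0.741, 0.672, 0.005, 0.003]
ft_force: [0.3, 0.3, 0.9]
grip_width: 0.087
grip_force: 0.0
time: 7.53
position: [0.4791, -0.2819, 0.3141]
tool_rot: [0.687, 0.727, -0.0, -0.0]
ft_force: [-0.1, 0.1, 0.1]
grip_width: 0.0869
grip_force: 0.0
pos [ 0.4791 -0.2819  0.3141] ty 3.2 q [-0.73  0.34  1.49 -0.    1.32 -0.79] ft [-0.15  0.13  0.14] w 0.0869
move [2.000e-04 1.300e-03 2.131e-01]
```

View pics/c3.png

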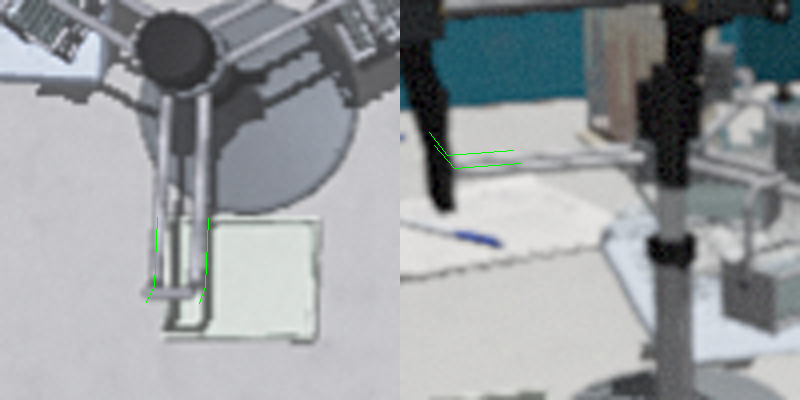

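The hook now points over the tray, its end at about (172,293) in the top crop. It is within ~0.02 rad of the goal direction and the head height is about 0.20 m. Now I'll pick the rack.

```bash
python3 nudge.py '[[0,0.001,0.02,0],[0,0,0.03,0],[0,0,0.03,0],[0,0,0.03,0],[0,0,0.03,0],[0,0,0.03,0],[0,0,0.02,0],[0,0,0.013,0],[0,0,0.01,0],[0,0,0,0],[0,0,0,0]]' 0.087; python3 nudge.py '[[0,0,0,0],[0,0,0,0],[0,0,0,0],[0,0,0,0],[0,0,0,0],[0,0,0,0],[0,0,0,0],[0,0,0,0],[0,0,0,0],[0,0,0,0],[0,0,0,0],[0,0,0,0],[0,0,0,0],[0,0,0,0],[0,0,0,0]]' 0.005 20
python3 -c "from h import *;todo(.526,.189,.33)"
```

```text
time: 8.55
position: [0.4807, -0.2817, 0.1015]
tool_rot: [0.686, 0.727, -0.0, -0.0]
ft_force: [0.6, 0.1, -0.4]
grip_width: 0.0871
grip_force: 0.0
time: 9.8
position: [0.4803, -0.2818, 0.1014]
tool_rot: [0.686, 0.727, -0.0, -0.0]
ft_force: [-0.3, 0.3, -1.5]
grip_width: 0.0157
grip_force: 20.0
pos [ 0.4803 -0.2818  0.1014] ty 3.3 q [-0.73  0.61  1.71 -0.    0.82 -0.79] ft [-0.25  0.33 -1.48] w 0.0157
move [ 0.4674  0.0729 -0.2285]
```

```bash
python3 nudge.py '[[0,0,-0.005,0],[0,0,-0.01,0],[0,0,-0.02,0],[0,0,-0.02,0],[0,0,-0.02,0],[0,0,-0.02,0],[0,0,-0.02,0],[0,0,-0.015,0],[0,0,-0.009,0],[0,0,0,0],[0,0,0,0],[0,0,0,0],[0,0,0,0]]'; python3 nudge.py '[[0.01,0,0,0],[0.02,-0.0007,0,0],[0.0263,-0.0007,0,0],[0.0263,-0.0007,0,0],[0.0263,-0.0007,0,0],[0.0263,-0.0007,0,0],[0.0263,-0.0007,0,0],[0.0263,-0.0007,0,0],[0.0263,-0.0007,0,0],[0.0263,-0.0007,0,0],[0.0263,-0.0007,0,0],[0.0263,-0.0007,0,0],[0.0263,-0.0007,0,0],[0.0263,-0.0007,0,0],[0.0263,-0.0007,0,0],[0.0263,-0.0007,0,0],[0.0263,-0.0007,0,0],[0.0263,-0.0007,0,0],[0.0263,-0.0007,0,0],[0,0,0,0]]'
python3 nudge.py '[[0,0,0,0.045],[0,0,0,0.04],[0,0,0,0],[0,0,0,0],[0,0,0,0],[0,0,0,0]]'
python3 - <<'E'
from h import *
import pickle
todo(.526,.189,.24)
t=snap('top','top4.png');s=snap('side','side4.png'); pickle.dump(dict(top=t,side=s),open('c4.pkl','wb'))
A=[crop(t,125,153,100,100,4),crop(s,185,100,100,100,4)]
cv2.imwrite('pics/c4.png',np.hstack(A))
E
```

```text
time: 10.88
position: [0.4797, -0.2813, 0.2393]
tool_rot: [0.686, 0.727, -0.0, -0.001]
ft_force: [0.6, 0.1, -1.3]
grip_width: 0.016
grip_force: 20.0
time: 12.55
position: [0.4386, 0.1979, 0.24]
tool_rot: [0.685, 0.729, 0.0, -0.001]
ft_force: [0.4, -0.3, -2.4]
grip_width: 0.016
grip_force: 20.0
time: 13.05
position: [0.44, 0.1935, 0.2404]
tool_rot: [0.717, 0.698, -0.0, -0.0]
ft_force: [-0.3, 0.4, -1.4]
grip_width: 0.0158
grip_force: 20.0
pos [0.44   0.1935 0.2404] ty -1.5 q [0.18 0.31 1.76 0.   1.07 0.21] ft [-0.29  0.38 -1.44] w 0.0158
move [-0.0022  0.0861  0.0004]
```

View pics/c4.png

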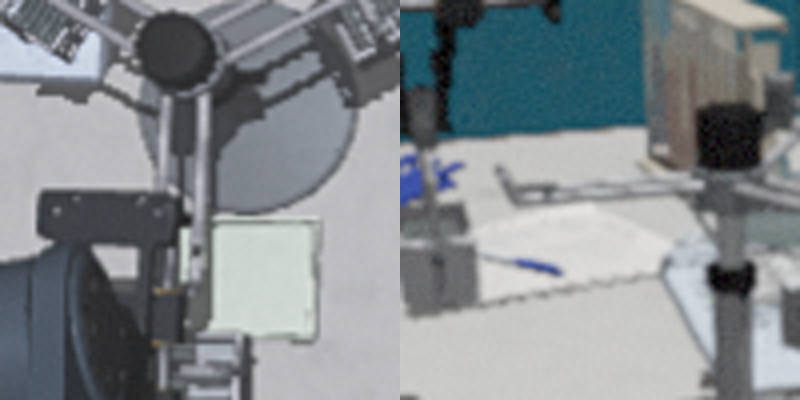

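The rack is held in front of the hook; in the side crop the hook tip is at (497–515, 165–200) and the body rim is at row ~205–245, below the arm. I'll check the clearances numerically.

```bash
python3 - <<'E'
from h import *
import pickle
d=pickle.load(open('c4.pkl','rb'));s=d['side']
f=lambda P:((proj(s,P)-[185,100]+.5)*4+[400,0]).round(0).tolist()
ax=np.array([.636,.186])
for H in(.195,.2,.205):
    print(H,'tip near/far outer',f([[.482,.174,H+.016],[.482,.204,H+.016]]),'arm near/far r.13,.06',f([[.506,.173,H],[.576,.171,H],[.506,.205,H],[.576,.203,H]]))
print('rack rim corners x+ near/far',f([[.465,.152,.181],[.465,.235,.181]]),'knob top c',f([[.636,.186,.244]]))
E
```

```text
0.195 tip near/far outer [[496.0, 180.0], [490.0, 168.0]] arm near/far r.13,.06 [[535.0, 202.0], [643.0, 194.0], [528.0, 189.0], [633.0, 181.0]]
0.2 tip near/far outer [[495.0, 172.0], [489.0, 161.0]] arm near/far r.13,.06 [[534.0, 194.0], [643.0, 186.0], [527.0, 181.0], [633.0, 174.0]]
0.205 tip near/far outer [[494.0, 165.0], [488.0, 153.0]] arm near/far r.13,.06 [[534.0, 187.0], [642.0, 179.0], [527.0, 174.0], [633.0, 166.0]]
rack rim corners x+ near/far [[477.0, 238.0], [461.0, 202.0]] knob top c [[726.0, 107.0]]
```

```bash
python3 - <<'E'
from h import *
import pickle
d=pickle.load(open('c4.pkl','rb'));s=d['side']
cv2.imwrite('pics/c5.png',crop(s,195,130,80,40,10))
E
```

```text
(no output)
```

View pics/c5.png

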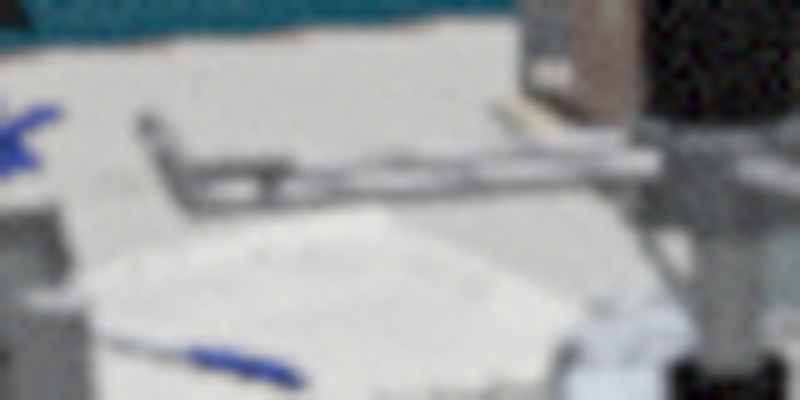

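The far tip gives H≈0.197 and the near wire H≈0.2005, so H≈0.199 m and the entry clearance is ~10 mm both ways. I'll slide it in.

```bash
python3 nudge.py '[[-0.002,0.005,0,0],[0,0.01,0,0],[0,0.01,0,0],[0,0.01,0,0],[0,0.01,0,0],[0,0.01,0,0],[0,0.01,0,0],[0,0.01,0,0],[0,0.007,0,0],[0,0.004,0,0],[0,0,0,0],[0,0,0,0],[0,0,0,0]]'; python3 nudge.py '[[0,0,0.005,0],[0,0,0.005,0],[0,0,0.004,0],[0,0,0.003,0],[0,0,0,0],[0,0,0,0],[0,0,0,0]]'
python3 -c "from h import *;todo(.526,.189,.2134)"
```

```text
time: 14.23
position: [0.5254, 0.1894, 0.2404]
tool_rot: [0.717, 0.698, -0.0, -0.0]
ft_force: [-1.1, -0.1, -2.4]
grip_width: 0.0155
grip_force: 20.0
time: 14.82
position: [0.5262, 0.1894, 0.2236]
tool_rot: [0.717, 0.697, 0.0, 0.0]
ft_force: [1.0, -0.5, -1.9]
grip_width: 0.0158
grip_force: 20.0
pos [0.5262 0.1894 0.2236] ty -1.5 q [ 0.15  0.44  1.6  -0.    1.11  0.17] ft [ 0.95 -0.53 -1.89] w 0.0158
move [-0.0004 -0.0002  0.0102]
```

Free so far. I'll lower in 2 mm steps, watching the force.

```bash
for i in 1; do python3 nudge.py '[[0,0,0.002,0],[0,0,0.002,0],[0,0,0.002,0],[0,0,0,0],[0,0,0,0],[0,0,0,0]]' | sed -n '1,4p'; python3 nudge.py '[[0,0,0.002,0],[0,0,0,0],[0,0,0,0],[0,0,0,0]]'| sed -n '1,4p'; done
```

```text
time: 15.32
position: [0.5261, 0.1893, 0.2175]
tool_rot: [0.717, 0.697, -0.0, 0.0]
ft_force: [0.7, 0.4, -2.3]
time: 15.65
position: [0.5261, 0.1894, 0.2155]
tool_rot: [0.717, 0.697, -0.0, 0.0]
ft_force: [-0.1, 0.9, -2.1]
```

```bash
python3 nudge.py '[[0,0,0.001,0],[0,0,0,0],[0,0,0,0],[0,0,0,0]]'| sed -n '2,4p';  python3 nudge.py '[[0,0,0.001,0],[0,0,0,0],[0,0,0,0],[0,0,0,0]]'| sed -n '2,4p'; python3 nudge.py '[[0,0,0.001,0],[0,0,0,0],[0,0,0,0],[0,0,0,0]]'| sed -n '2,4p'
```

```text
position: [0.5261, 0.1894, 0.2145]
tool_rot: [0.717, 0.698, -0.0, 0.0]
ft_force: [0.1, 0.2, -1.6]
position: [0.5261, 0.1894, 0.2135]
tool_rot: [0.717, 0.697, -0.0, -0.0]
ft_force: [0.9, 0.0, -1.1]
position: [0.5263, 0.1894, 0.2127]
tool_rot: [0.717, 0.697, 0.0, 0.0]
ft_force: [-1.0, -0.0, -0.3]
```

```bash
python3 nudge.py '[[0,0,0.001,0],[0,0,0,0],[0,0,0,0],[0,0,0,0]]'| sed -n '2,4p';  python3 nudge.py '[[0,0,0.001,0],[0,0,0,0],[0,0,0,0],[0,0,0,0],[0,0,0,0],[0,0,0,0]]'; python3 - <<'E'
from h import *
todo(.526,.189,.2134)
s=snap('side','side6.png');t=snap('top','top6.png')
cv2.imwrite('pics/c6.png',np.hstack([crop(t,135,173,80,80,5),crop(s,200,110,80,80,5)]))
E
```

```text
position: [0.5263, 0.1894, 0.2123]
tool_rot: [0.717, 0.698, 0.0, 0.0]
ft_force: [-1.2, -0.3, 5.7]
time: 17.48
position: [0.5264, 0.1895, 0.212]
tool_rot: [0.717, 0.698, 0.001, 0.0]
ft_force: [-2.1, 0.9, 9.9]
grip_width: 0.0163
grip_force: 20.0
pos [0.5264 0.1895 0.212 ] ty -1.5 q [ 0.15  0.45  1.61 -0.    1.08  0.17] ft [-2.11  0.87  9.87] w 0.0163
move [-0.0005 -0.0003 -0.0014]
```

View pics/c6.png

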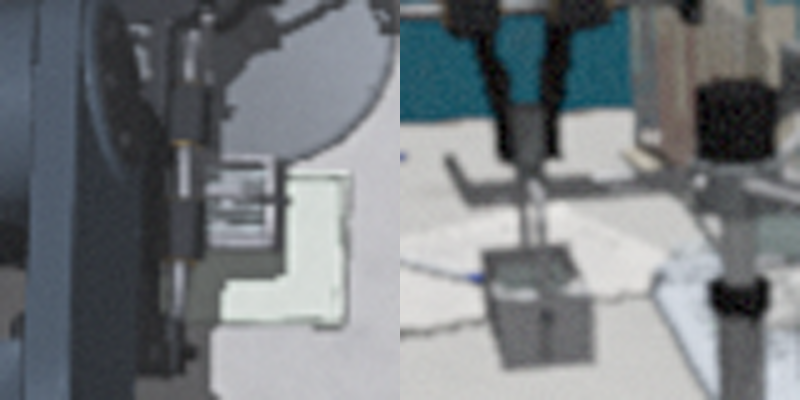

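The rack is seated, with the bar on the wires at about (530,185) and the body under the arm. The contact pushes with ~11 N, so I'll ease up 1 mm and then open a little.

```bash
python3 nudge.py '[[0,0,-0.001,0],[0,0,0,0],[0,0,0,0],[0,0,0,0]]'| sed -n '2,4p';  python3 nudge.py '[[0,0,0,0],[0,0,0,0],[0,0,0,0],[0,0,0,0],[0,0,0,0],[0,0,0,0]]' 0.028;  python3 nudge.py '[[0,0,-0.004,0],[0,0,-0.008,0],[0,0,-0.01,0],[0,0,-0.015,0],[0,0,-0.02,0],[0,0,-0.02,0],[0,0,-0.02,0],[0,0,0,0],[0,0,0,0],[0,-0.03,0,0],[0,-0.03,0,0],[-0.04,-0.02,0,0],[-0.04,0,0,0],[-0.04,0,0,0],[-0.04,0,0,0],[0,0,0,0],[0,0,0,0],[0,0,0,0]]'
python3 - <<'E'
from h import *
todo(.526,.189,.2134)
s=snap('side','side7.png');t=snap('top','top7.png')
cv2.imwrite('pics/c7.png',np.hstack([crop(t,135,143,80,100,5),crop(s,200,100,80,100,5)]))
E
```

```text
position: [0.5264, 0.1895, 0.2122]
tool_rot: [0.717, 0.698, 0.0, 0.0]
ft_force: [-1.6, -0.3, 6.6]
time: 18.42
position: [0.526, 0.1894, 0.2113]
tool_rot: [0.717, 0.697, -0.0, -0.0]
ft_force: [0.6, 0.3, 0.7]
grip_width: 0.0278
grip_force: 0.0
time: 19.92
position: [0.4427, 0.0344, 0.3079]
tool_rot: [0.717, 0.697, -0.0, -0.001]
ft_force: [-0.2, -1.3, 1.2]
grip_width: 0.0279
grip_force: 0.0
pos [0.4427 0.0344 0.3079] ty -1.6 q [-0.18  0.17  1.74  0.    1.23 -0.15] ft [-0.22 -1.34  1.18] w 0.0279
move [0.1568 0.0791 0.0945]
```

View pics/c7.png

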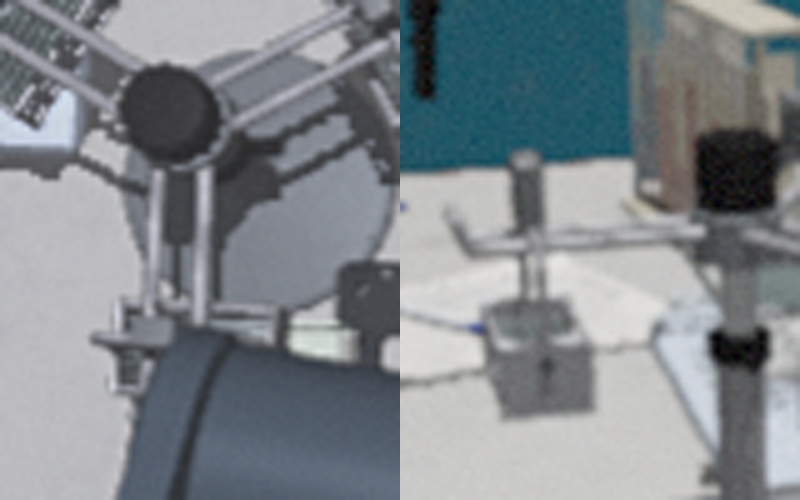

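The rack hangs upright on the hook: bar at about (530,238) in the side crop, block vertical. I'll let it settle, check that it is still, then hand in.

```bash
python3 nudge.py '[[0,0,0,0],[0,0,0,0],[0,0,0,0],[0,0,0,0],[0,0,0,0],[0,0,0,0],[0,0,0,0],[0,0,0,0],[0,0,0,0],[0,0,0,0],[0,0,0,0],[0,0,0,0],[0,0,0,0],[0,0,0,0],[0,0,0,0],[0,0,0,0],[0,0,0,0],[0,0,0,0],[0,0,0,0],[0,0,0,0]]' | head -1
python3 - <<'E'
from h import *
a=cams.camera('side')['img'].astype(float)
for i in range(4): b=cams.camera('side')['img'].astype(float); print(np.abs(b-a)[125:190,290-200+200-80:320-0].mean(), np.abs(b-a)[125:190,290:].mean()); a=b
print(robot.hand_in())
E
```

```text
time: 21.68
2.3393939393939394 2.8861728395061728
2.344149184149184 2.8360303893637226
2.3124941724941723 2.8621082621082623
2.2967365967365967 2.8538841405508073
the job is handed in; nothing more can be done
None
```

The empty hook points over the drip tray and the loose rack hangs upright and still on it, with the arm clear and the job handed in at about 22 s; no verdict was printed, and I didn't re-measure the bystanders afterwards.

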